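# Click the gauge turret to its 18 mm pin and sort two sleeves by fit

### The job

Click the gauge turret's knob round until its 18 mm pin stands under the window of the clear cover. Then find which of the two steel sleeves slides fully down over that pin: once it has been right down on the pin, stand it upright in the shallow tray, and stand the sleeve that will not go on upright in the deep bin. Leave the turret clicked home on the 18 mm pin and do not shift the label roll, the tape measure or the oil bottle.

Things in the scene. Friction and masses are not known exactly. Their poses are not given: they have to be found in the camera images.
- gauge: Fixed gauge stand: base 160 x 160 mm, four corner posts, 66 mm high to the screw heads (knob higher). Origin on the table under its middle, on the turret's upright axis; its -x side is the front, roughly towards the robot. A clear flat cover (160 x 160 mm, top 62 mm above the table) guards the pins of the turret below it, except through one round window.
- gauge_window (a point): Centre of the cover's round window, 46 mm diameter, level with the cover's top, 62 mm above the table, 50 mm in front of the turret's axis. A steel bezel edges it.
- gauge_seat (a point): Point on the turret disc's top face, 32 mm above the table, 50 mm in front of the turret's axis, straight below the window: foot of the pin in use. The disc carries nine upright plug pins of 10, 12, 14 ... 26 mm diameter on a circle of 50 mm radius, 36 degrees apart (tenth place empty); each is 22 mm high (top 54 mm above the table), the top 4 mm tapering by 3 mm of radius.
- turret_knob (a point): Point on the turret's upright axis, 90 mm above the table, where the black round fluted knob can be gripped: 42 mm diameter, 68 to 104 mm above the table (46 mm skirt from 64 mm). It turns with the turret; a white pointer on its skirt and a white line on its top lie on the side of the 18 mm pin, so they point to the window when that pin is in use.
- turret (a joint): Turret angle, rad, growing clockwise seen from above. Sprung click stop every 0.628 rad (36 degrees), holding 0.15 N m; let go between stops it snaps to the nearer. At 0 the 18 mm pin is in the window; each click clockwise brings the pin 2 mm larger. It starts at rest 2, 3 or 4 clicks short (-1.26, -1.88 or -2.51), with the 14, 12 or 10 mm pin in the window; end stops at -3.3 and 3.3.
- sleeve_1_center (a point): Half-way up a plain steel sleeve (tube) standing upright: 30 mm outside diameter, 64 mm high, bored through, about 0.18 kg. The two sleeves are alike outside; one has a 20 mm bore and slides over the 18 mm pin down to the turret disc (its top then 96 mm above the table), the other a 15 mm bore and stops on the pin's taper, about 20 mm higher.
- sleeve_2_center (a point): Half-way up the other steel sleeve, alike outside: 30 mm diameter, 64 mm high, standing upright.
- tray: Shallow open grey plastic tray, 95 x 140 x 18 mm (x, y, z), walls and floor 3 mm, fixed; origin on the table under its middle.
- bin: Deep open grey plastic bin, 95 x 140 x 42 mm (x, y, z), walls and floor 3 mm, fixed; origin on the table under its middle.
- label_roll: Bystander: roll of white labels lying flat, 76 mm diameter, 57 mm high, right beside one sleeve; origin at the centre of its underside.
- tape_measure: Bystander: yellow tape measure, 36 x 71 mm, 58 mm high, right beside the other sleeve; origin at the centre of its underside.
- oil_bottle: Bystander: small upright oil bottle, 45 mm diameter, 135 mm high, near the gauge; origin at the centre of its underside.

How it is judged:
On the way, in this order (a step that is already met when the one before it is completed fails the run):
1. the turret is clicked home with its 18 mm pin in the window (value of joint turret between -0.1 and 0.1 rad and velocity of joint turret between -0.1 and 0.1 rad/s), for 0.3 s.
2. the sleeve with the larger bore has gone fully down over the 18 mm pin (value of joint turret between -0.1 and 0.1 rad and horizontal distance between sleeve_1_center and gauge_window below 0.006 m and height (world z) of sleeve_1_center below 0.069 m), for 0.2 s.
At the end, for the whole second after the job is handed in: The turret is clicked home on the 18 mm pin (within 0.1 rad); the sleeve that went fully down over the pin stands upright (within 0.15 rad) at rest on the floor of the shallow tray, and the sleeve that does not fit stands upright at rest on the floor of the deep bin (value of joint turret between -0.1 and 0.1 rad and x of sleeve_1_center in the frame of tray between -0.045 and 0.045 m and y of sleeve_1_center in the frame of tray between -0.068 and 0.068 m and height (world z) of each of sleeve_1_center, sleeve_2_center below 0.04 m and angle between each of sleeve_1_center, sleeve_2_center's own z axis and vertical below 0.15 rad and linear speed of each of sleeve_1, sleeve_2 below 0.02 m/s and x of sleeve_2_center in the frame of bin between -0.045 and 0.045 m and y of sleeve_2_center in the frame of bin between -0.068 and 0.068 m); the robot touches nothing.
It fails at once if the label roll is shifted more than 20 mm (distance of label_roll from where it was at the start of the episode above 0.02 m).
It fails at once if the tape measure is shifted more than 20 mm (distance of tape_measure from where it was at the start of the episode above 0.02 m).
It fails at once if the oil bottle is shifted more than 20 mm or tipped (distance of oil_bottle from where it was at the start of the episode above 0.02 m or angle between oil_bottle's own z axis and vertical above 0.5 rad).
It also fails if it takes over 72 s, if anything falls off the work surface, if the arm or the gripper's body presses on something with over 40 N, if the wrist force passes 120 N, or if a joint passes its speed limit or range.

### The arm

A 6-joint arm with a two-finger parallel gripper is mounted at the origin on a cart in front of the work surface, level with it; the furniture and walls round the work are solid. World frame = base frame: x ahead of the robot, y to its left, z up, the work surface at z = 0. Lengths are in m, angles in rad, forces in N, time in s.
With the tool pointing down it reaches from about 0.15 to 0.775 m from the base axis. Payload 6.1 kg.
Tool frame: the origin (TCP) lies at the very end of the fingers, on their centre line; the grasp point (between the pads) lies 19 mm behind it; z points along the fingers, y is the line along which they close (so a half turn about z gives the same grasp; the last joint's range is limited). The gripper opens to 85 mm and grips with 20 to 120 N. Pads are 22 mm wide; open, the fingers measure 114 mm over their backs; the gripper's body (76 mm by 85 mm) begins 54 mm behind the grasp point. The pads swing forward as they close: fully open they stand 13 mm farther back than shut.
Start: joints at [1.169, 0.126, -0.04, 1.405, 0, 1.571], TCP at [0.205, 0.483, 0.231] pointing down, gripper open.
Joint ranges: [-2.72, 2.72], [-0.95, 1.95], [-1.27, 1.35], [-1.78, 2.02], [-1.46, 1.47], [-3.14, 3.14]. Speed limits (rad/s): [2.39, 2.39, 3.01, 3.14, 3.14, 3.14].

### API

Orientations are given as [roll, pitch, yaw] about the fixed x, y, z axes, in that order (R = Rz(yaw) Ry(pitch) Rx(roll)).
In Python, from cell import ctrl, imaging, regions_of gives the robot as it stands.
- The arm moves only by the tool move_arm, never from a script. Its argument "plan" is a list of rows, each a list of 4 numbers: the shift along the world's x, y, z in mm, then the turn about the world's z in rad. In form: [[x, y, z, turn], ...]. A call has 1 to 20 rows; each row is the pose to reach, as a shift and turn from the pose commanded when the call began; what a row does not reach only later rows make up. A row lasts 1/12 s, in which the tool goes at most 41.7 mm and 7.16 degrees, less where a joint would pass 70% of its speed; a pose out of reach is approached as far as the arm can. A call with a gripper value outside its range is refused whole. "claw" is the finger opening in mm, from 0 to 85.4, set as the call begins (left out, the last holds). The fingers move at their own pace and stop on an object; the grip force is fixed at half the most. Time passes only in rows, so rows that repeat a pose let the fingers close. It gives the time, the measured TCP pose, the force, the opening and the grip force at its end, in the units of the state.
- ctrl.state(): the state, without advancing time (a new reading comes with each control period).
- imaging.camera(name): name is "scene" or "top"; returns a dict with "color" (480x640x3 uint8, red, green, blue), "vfov" (degrees; the focal length in pixels is half the picture's height over the tangent of half this angle, whatever the lens; pixels are square), "cx", "cy" (the principal point, pixels), "origin" and "rotation" of the camera in the world. Camera axes: x right, y down, z forward; pixel columns grow to the right and rows downward; lengths in m; the calibration is good to about 2 mm. A picture is of the moment at which its call begins. There is no depth.
- ctrl.finish_job(): hands the job in; it is judged then, once.
Trained networks look in a picture, given as the dict that the camera call returned (one of the last four; its "shot" number tells which), for a name from the list of things; names that differ only in an ending like _2 or _b are one class to them, and where a whole thing is asked for, a point or a joint stands for the part that bears it (a point fixed in the world has none). Each returns a list of dicts, best first, with "score" (0 to 1); they miss things now and then, are a little off and sometimes report something else, mostly with a low value. They report only what shows in the picture. A call takes as long as a camera call.
- regions_of(picture, label): "region" (480x640 bool, what is visible of it) and "rect" ([left, top, width, height] in pixels, round what is visible of it).
The state is a dict: "time_s": time; "joint_positions": joint angles; "joint_velocities": joint speeds; "effort": joint torques, N m; "position": TCP position; "ee_rot": TCP orientation; "wrist_force": force on the tool from outside, world axes, zero at the start; "moment": the same for the moment, N m; "width": opening from 0.0 (shut) to 1.0 (fully open); "grip_force": force on a finger pad.
Only numpy, scipy, OpenCV 4.12 (cv2) and the standard library are available. Lean on these libraries where they do the work, as an engineer would, in place of code of your own. Each camera call takes 0.05 s, during which the arm holds its last target. There are 200 camera calls.

## Working session

There is one attempt and no reset: what is moved stays moved. The work goes in short steps, Python scripts to look and compute and a tool call to move; the robot and the scene stay as the last step left them, time stands still between calls to the robot, and variables do not carry over. Pictures are saved under pics/ and viewed, at most 10 in all, crops included, and the job is handed in when it is done.

Besides the shell and the picture viewer there is one more tool, called after "Call:" by a JSON object that holds its "api" and its "payload", one argument or row to a line. move_arm: Moves the arm, as the interface text tells. Its arguments: {"type":"object","properties":{"plan":{"type":"array"},"claw":{"type":"number"}},"required":["plan"]}

```bash
ls; mkdir -p pics
cat > h.py <<'E'
import numpy as np,cv2
from cell import ctrl,imaging,regions_of
def ray(p,u,v):
    f=240/np.tan(np.radians(p["vfov"])/2)
    return np.array(p["origin"]),np.array(p["rotation"])@np.array([(u-p["cx"])/f,(v-p["cy"])/f,1.])
def at(p,u,v,z):
    o,d=ray(p,u,v); return o+d*(z-o[2])/d[2]
def proj(p,X):
    f=240/np.tan(np.radians(p["vfov"])/2)
    c=np.array(p["rotation"]).T@(np.array(X)-np.array(p["origin"])); return p["cx"]+f*c[0]/c[2],p["cy"]+f*c[1]/c[2]
def save(p,n): cv2.imwrite("pics/"+n,p["color"][:,:,::-1])
E
python3 - <<'E'
from h import *
for n in ("scene","top"):
    p=imaging.camera(n); save(p,n+"0.png"); print(n,p["vfov"],p["cx"],p["cy"],np.round(p["origin"],3),np.round(p["rotation"],3).tolist())
    for l in ["gauge","turret_knob","sleeve_1_center","tray","bin","label_roll","tape_measure","oil_bottle"]:
        print(l,[(round(r["score"],2),[int(x) for x in r["rect"]]) for r in regions_of(p,l)[:3]])
s=ctrl.state();print(s["time_s"],s["position"],s["ee_rot"])
E
```

```text
pics
scene 46.70828955448282 311.2273331934686 239.02365318223323 [1.119 0.353 1.146] [-2.553, 0.013, 2.074]
gauge [(0.8, [229, 249, 100, 94])]
turret_knob [(0.58, [270, 271, 26, 29])]
sleeve_1_center [(0.49, [311, 220, 11, 22])]
tray [(0.75, [197, 168, 62, 52])]
bin [(0.58, [172, 212, 71, 61]), (0.23, [371, 279, 17, 28])]
label_roll [(0.89, [326, 221, 30, 38])]
tape_measure []
oil_bottle [(0.75, [370, 277, 20, 31])]
top 46.414656185251346 319.01360802234785 242.88970819510905 [ 0.398 -0.002  1.472] [-3.066, 0.001, -1.592]
gauge [(0.72, [284, 156, 68, 67]), (0.68, [185, 274, 26, 19]), (0.24, [309, 179, 22, 36])]
turret_knob [(0.61, [310, 179, 16, 37])]
sleeve_1_center [(0.51, [317, 264, 14, 8])]
tray [(0.6, [403, 251, 55, 37])]
bin [(0.62, [382, 186, 55, 41])]
label_roll [(0.64, [285, 252, 32, 31])]
tape_measure [(0.66, [187, 273, 23, 18])]
oil_bottle [(0.88, [232, 221, 21, 23])]
0.9 [0.20531898 0.483179   0.23132028] [3.14153116e+00 1.09454729e-06 2.73979416e+00]
```

View pics/scene0.png

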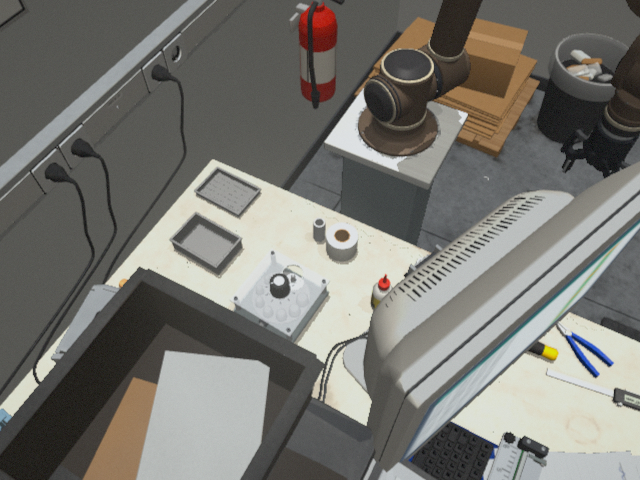

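```bash
python3 -c "
import cv2
i=cv2.imread('pics/top0.png')[130:330,160:480]
cv2.imwrite('pics/top0c.png',cv2.resize(i,(800,500),interpolation=cv2.INTER_CUBIC))"
sed -i 's/^import numpy as np,cv2/&\nfrom scipy.spatial.transform import Rotation as Ro/; s/np.array(p\["rotation"\])/Ro.from_euler("xyz",p["rotation"]).as_matrix()/' h.py
```

```text
(no output)
```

View pics/top0c.png

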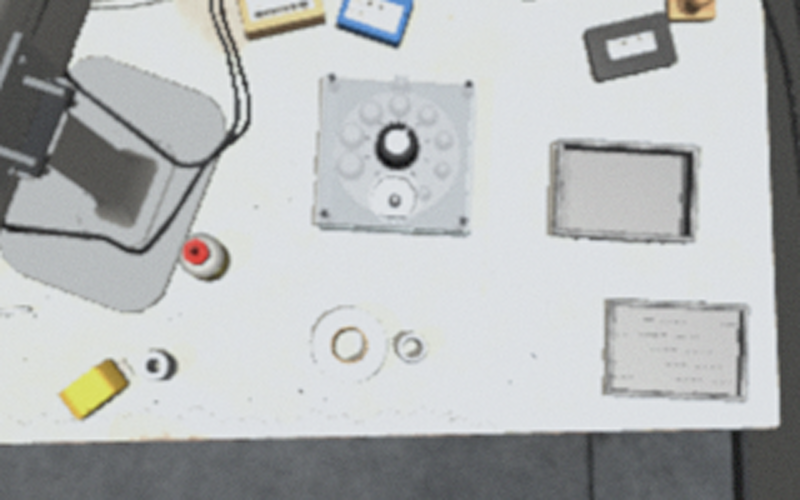

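```bash
cat > m.py <<'E'
from h import *
import sys
def cen(r): v,u=np.nonzero(r["region"]); return u.mean(),v.mean()
E
python3 - <<'E'
from m import *
p=imaging.camera("top"); s=imaging.camera("scene")
c=lambda u,v,z:np.round(at(p,160+(u-1.25+.5)/2.5,130+(v-.75)/2.5,z),4)
print("corners of gauge z62",[c(*q,.062)[:2] for q in [(320,77),(470,82),(468,232),(316,227)]])
print("screws z66",[c(*q,.066)[:2] for q in [(331,77),(469,84),(464,220),(324,213)]])
print("window",c(393,199,.062),"pin",c(395,200,.054),"knob",c(397,145,.104))
print("slA",c(410,345.5,.064),"slB",c(159,364,.064))
print("roll",c(349,344,.057),"tape",c(94,388,.058),"oil cap",c(196,250,.135),"oil base",c(207,260,.02))
print("tray",[c(*q,.018)[:2] for q in [(607,299),(748,304),(744,399),(603,392)]])
print("bin",[c(*q,.042)[:2] for q in [(552,142),(699,146),(694,241),(549,234)]])
for n in ["sleeve_1_center","gauge","turret_knob","oil_bottle","label_roll"]:
  for q,N in((p,"t"),(s,"s")):
    for r in regions_of(q,n)[:2]:
      u,v=cen(r); print(n,N,round(r["score"],2),round(u,1),round(v,1),[int(x) for x in r["rect"]],at(q,u,v,.05).round(4)[:2])
# upscaled crops of knob / sleeves for refining
a=p["color"][150:290,180:350][:,:,::-1]
cv2.imwrite("pics/z1.png",cv2.resize(p["color"][150:230,270:370][:,:,::-1],(750,600),interpolation=cv2.INTER_CUBIC))
b=s["color"][210:345,220:400][:,:,::-1]
cv2.imwrite("pics/z2.png",cv2.resize(b,(800,600),interpolation=cv2.INTER_CUBIC))
E
```

```text
corners of gauge z62 [array([0.7171, 0.0725]), array([ 0.7087, -0.0807]), array([ 0.5546, -0.0748]), array([0.563 , 0.0792])]
screws z66 [array([0.716, 0.061]), array([ 0.7057, -0.0794]), array([ 0.5665, -0.0708]), array([0.5766, 0.0706])]
window [5.9e-01 5.0e-04 6.2e-02] pin [ 0.59   -0.0015  0.054 ] knob [ 0.6379 -0.0047  0.104 ]
slA [ 0.4409 -0.0135  0.064 ] slB [0.4277 0.2392 0.064 ]
roll [0.4439 0.0481 0.057 ] tape [0.4051 0.3059 0.058 ] oil cap [0.5348 0.1905 0.135 ] oil base [0.5358 0.1958 0.02  ]
tray [array([ 0.4863, -0.2199]), array([ 0.4779, -0.3665]), array([ 0.3795, -0.3584]), array([ 0.3899, -0.2127])]
bin [array([ 0.6484, -0.1649]), array([ 0.641 , -0.3164]), array([ 0.5426, -0.3076]), array([ 0.553, -0.159])]
sleeve_1_center t 0.47 324.9 268.5 [319, 263, 14, 10] [ 0.4398 -0.0166]
sleeve_1_center s 0.53 319.2 229.5 [310, 217, 12, 24] [ 0.4526 -0.008 ]
gauge t 0.98 318.7 190.0 [285, 155, 66, 70] [ 0.6414 -0.0051]
gauge s 0.66 280.8 295.7 [232, 248, 98, 94] [0.6502 0.0019]
turret_knob t 0.93 318.2 197.2 [309, 180, 18, 38] [ 0.6228 -0.0035]
turret_knob s 0.92 281.9 284.1 [270, 272, 25, 28] [ 0.6237 -0.0109]
oil_bottle t 0.82 241.6 232.1 [230, 222, 22, 19] [0.5371 0.194 ]
oil_bottle s 0.92 379.5 292.0 [371, 274, 20, 36] [0.5376 0.1904]
label_roll t 0.66 299.5 267.2 [285, 252, 30, 32] [0.4444 0.0478]
label_roll s 0.79 341.6 241.9 [325, 224, 28, 38] [0.4586 0.0556]
label_roll s 0.3 206.6 242.8 [167, 211, 78, 62] [ 0.6126 -0.2243]
```

View pics/z1.png

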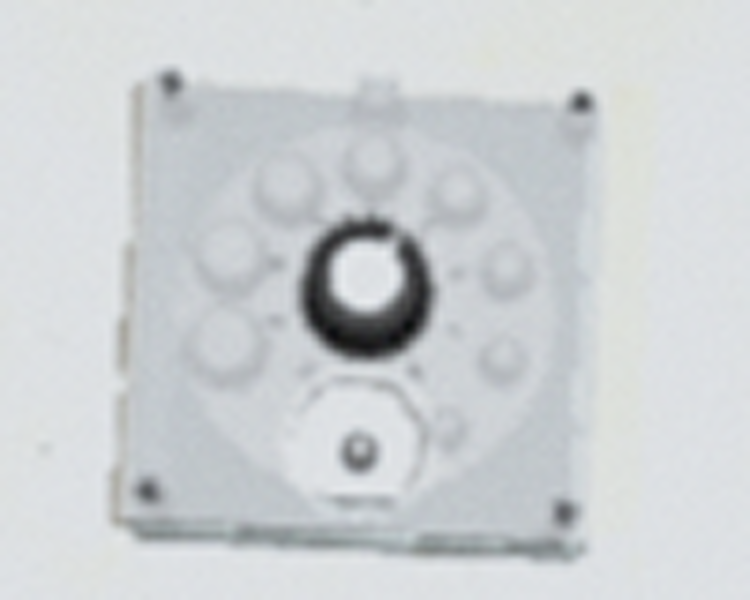

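View pics/z2.png

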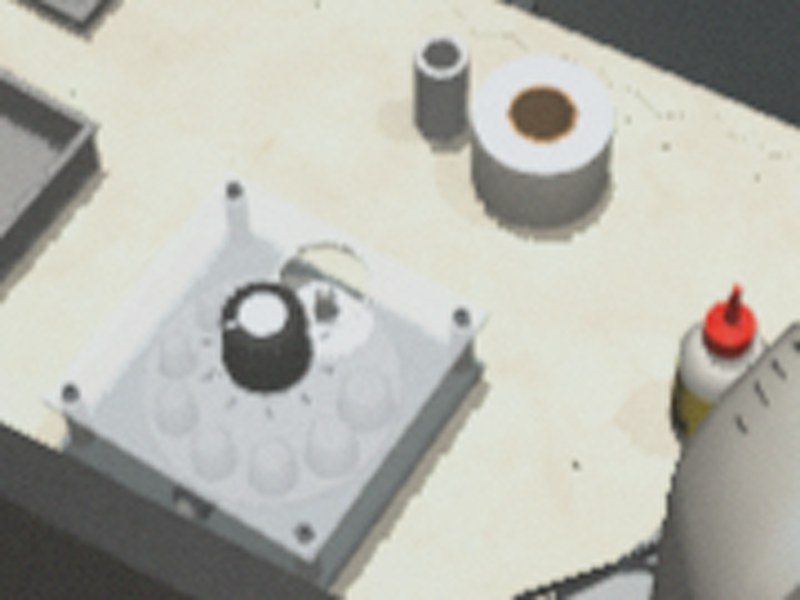

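Both pictures agree: the 10 mm pin is in the window (z1 360,450) and the knob pointer is at the upper right (z1 400,235). That means four clicks clockwise. Sleeve A stands beside the roll (top crop 410,346) and sleeve B beside the tape (160,364).

Call:
{"api": "move_arm", "payload": {
  "plan": [
    [195,-433,0,1.34],
    [195,-433,0,1.34],
    [195,-433,0,1.34],
    [195,-433,0,1.34],
    [195,-433,0,1.34],
    [195,-433,0,1.34],
    [195,-433,0,1.34],
    [195,-433,0,1.34],
    [195,-433,0,1.34],
    [195,-433,0,1.34],
    [195,-433,0,1.34],
    [195,-433,0,1.34],
    [435,-488,0,1.34],
    [435,-488,0,1.34],
    [435,-488,0,1.34],
    [435,-488,0,1.34],
    [435,-488,0,1.34],
    [435,-488,0,1.34],
    [435,-488,0,1.34],
    [435,-488,0,1.34]
  ],
  "claw": 85
}}

```text
time_s: 3.17
position: [0.6442, -0.007, 0.2282]
ee_rot: [3.141, -0.001, -2.206]
wrist_force: [-2.1, -0.6, -1.3]
width: 0.997
grip_force: 0.0
```

Run:
```python
from h import *
s=ctrl.state();print(s["time_s"],s["position"].round(4),s["ee_rot"].round(3),s["joint_positions"].round(3),s["wrist_force"].round(2))
# triangulate with the initial pictures' pixels
p=imaging.camera("top");q=imaging.camera("scene")
def tri(a,b):
    o1,d1=ray(p,*a);o2,d2=ray(q,*b)
    A=np.stack([d1,-d2],1);t=np.linalg.lstsq(A,o2-o1,rcond=None)[0]
    x,y=o1+d1*t[0],o2+d2*t[1];return ((x+y)/2).round(4),np.linalg.norm(x-y).round(4)
Z1=lambda u,v:(270+(u+.5)/7.5-.5,150+(v+.5)/7.5-.5)
Z2=lambda u,v:(220+(u+.5)/4.444-.5,210+(v+.5)/4.444-.5)
T=lambda u,v:(160+(u+.5)/2.5-.5,130+(v+.5)/2.5-.5)
for a,b in [((171,82),(304,533)),((582,102),(70,393)),((565,513),(234,189)),((148,491),(461,317)),((366,280),(262,312))]: print(tri(Z1(*a),Z2(*b)), at(p,*Z1(*a),.066).round(4), at(q,*Z2(*b),.066).round(4))
print("A",tri(T(410,345.5),Z2(442,53)),at(q,*Z2(442,53),.064).round(4)); print("roll",tri(T(349,344),Z2(543,114)))
```

```text
3.1667 [ 0.6442 -0.007   0.2282] [ 3.141e+00 -1.000e-03 -2.206e+00] [-1.100e-02  3.610e-01  2.550e-01  1.466e+00 -1.000e-03 -9.460e-01] [-2.06 -0.62 -1.33]
(array([0.7172, 0.0603, 0.0614]), np.float64(0.0006)) [0.716  0.0604 0.066 ] [0.719  0.0613 0.066 ]
(array([ 0.7073, -0.0795,  0.0607]), np.float64(0.0003)) [ 0.7061 -0.0791  0.066 ] [ 0.7094 -0.0775  0.066 ]
(array([ 0.5664, -0.07  ,  0.0605]), np.float64(0.0002)) [ 0.5658 -0.0698  0.066 ] [ 0.5692 -0.0677  0.066 ]
(array([0.5772, 0.0705, 0.0605]), np.float64(0.0009)) [0.5763 0.0706 0.066 ] [0.5802 0.0715 0.066 ]
(array([ 0.6408, -0.005 ,  0.1009]), np.float64(0.0014)) [ 0.6466 -0.0044  0.066 ] [ 0.6251 -0.0176  0.066 ]
A (array([ 0.4411, -0.0139,  0.0649]), np.float64(0.001)) [ 0.4407 -0.0146  0.064 ]
roll (array([0.444 , 0.0483, 0.0538]), np.float64(0.0002))
```

Call:
{"api": "move_arm", "payload": {
  "plan": [
    [1,1,-40,0],
    [1,1,-80,0],
    [1,1,-110,0],
    [1,1,-135,0],
    [1,1,-150,0],
    [1,1,-159,0],
    [1,1,-159,0]
  ]
}}

```text
time_s: 3.85
position: [0.6392, -0.0032, 0.071]
ee_rot: [3.139, -0.002, -2.203]
wrist_force: [-0.7, -0.1, -0.1]
width: 0.992
grip_force: 0.0
```

Call:
{"api": "move_arm", "payload": {
  "plan": [
    [0,0,0,0],
    [0,0,0,0],
    [0,0,0,0],
    [0,0,0,0],
    [0,0,0,0],
    [0,0,0,0]
  ],
  "claw": 36
}}

```text
time_s: 4.35
position: [0.6428, -0.0042, 0.0744]
ee_rot: [-3.138, 0.002, -2.204]
wrist_force: [2.0, -1.6, 6.5]
width: 0.477
grip_force: 60.9
```

Call:
{"api": "move_arm", "payload": {
  "plan": [
    [0,0,0,-0.12],
    [0,0,0,-0.24],
    [0,0,0,-0.36],
    [0,0,0,-0.48],
    [0,0,0,-0.6],
    [0,0,0,-0.72],
    [0,0,0,-0.84],
    [0,0,0,-0.96],
    [0,0,0,-1.08],
    [0,0,0,-1.2],
    [0,0,0,-1.32],
    [0,0,0,-1.44],
    [0,0,0,-1.56],
    [0,0,0,-1.68],
    [0,0,0,-1.8],
    [0,0,0,-1.92],
    [0,0,0,-2.04],
    [0,0,0,-2.16],
    [0,0,0,-2.28],
    [0,0,0,-2.4]
  ]
}}

```text
time_s: 6.02
position: [0.6421, -0.0064, 0.0744]
ee_rot: [3.139, 0.005, 1.672]
wrist_force: [-0.2, -8.3, 9.1]
width: 0.477
grip_force: 61.2
```

Call:
{"api": "move_arm", "payload": {
  "plan": [
    [0,0,0,-0.12],
    [0,0,0,-0.12],
    [0,0,0,-0.12],
    [0,0,0,-0.12],
    [0,0,0,-0.12],
    [0,0,0,-0.12]
  ]
}}

```text
time_s: 6.52
position: [0.642, -0.0064, 0.0744]
ee_rot: [3.139, 0.005, 1.558]
wrist_force: [0.7, -8.3, 8.2]
width: 0.471
grip_force: 61.3
```

Call:
{"api": "move_arm", "payload": {
  "plan": [
    [0,0,0,0],
    [0,0,0,0],
    [0,0,0,0],
    [0,0,0,0],
    [0,0,0,0],
    [0,0,0,0]
  ],
  "claw": 70
}}

```text
time_s: 7.02
position: [0.6412, -0.0036, 0.0721]
ee_rot: [-3.141, -0.0, 1.56]
wrist_force: [-0.4, -0.6, 0.6]
width: 0.821
grip_force: 0.0
```

Call:
{"api": "move_arm", "payload": {
  "plan": [
    [0,0,40,0],
    [0,0,80,0],
    [-60,0,110,0],
    [-100,0,110,0],
    [-140,0,110,0],
    [-180,0,110,0],
    [-200,-9,110,0],
    [-200,-9,110,0],
    [-200,-9,110,0]
  ]
}}

```text
time_s: 7.77
position: [0.4398, -0.0129, 0.183]
ee_rot: [3.14, -0.0, 1.559]
wrist_force: [0.1, 0.6, -0.1]
width: 0.816
grip_force: 0.0
```

Run:
```python
from h import *
p=imaging.camera("top")
s=ctrl.state();print(s["time_s"],s["position"].round(4),s["ee_rot"].round(3),s["joint_positions"].round(3))
cv2.imwrite("pics/z3.png",cv2.resize(p["color"][150:290,260:440][:,:,::-1],(770,600),interpolation=cv2.INTER_CUBIC))
```

```text
7.8167 [ 0.4414 -0.0128  0.183 ] [ 3.139 -0.     1.56 ] [-0.029 -0.029 -0.308  1.289  0.     1.553]
```

View pics/z3.png

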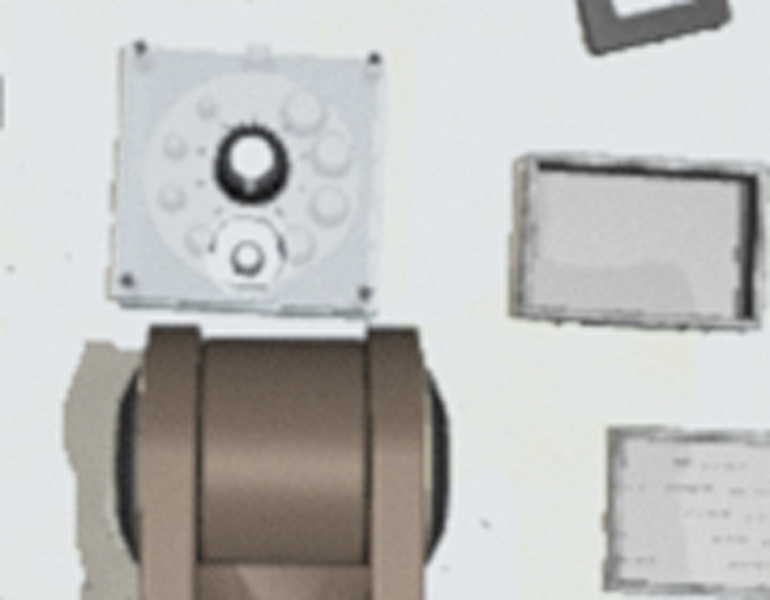

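Call:
{"api": "move_arm", "payload": {
  "plan": [
    [0,-1,-40,0],
    [0,-1,-80,0],
    [0,-1,-110,0],
    [0,-1,-130,0],
    [0,-1,-145,0],
    [0,-1,-145,0]
  ]
}}

```text
time_s: 8.32
position: [0.4403, -0.0136, 0.0339]
ee_rot: [-3.136, -0.0, 1.56]
wrist_force: [-0.1, -0.1, -0.7]
width: 0.815
grip_force: 0.0
```

Call:
{"api": "move_arm", "payload": {
  "plan": [
    [0,0,0,0],
    [0,0,0,0],
    [0,0,0,0],
    [0,0,0,0],
    [0,0,0,0],
    [0,0,0,0],
    [0,0,0,0]
  ],
  "claw": 20
}}

```text
time_s: 8.9
position: [0.4425, -0.0138, 0.0386]
ee_rot: [3.139, -0.0, 1.56]
wrist_force: [-0.0, -0.0, 6.3]
width: 0.324
grip_force: 59.3
```

Call:
{"api": "move_arm", "payload": {
  "plan": [
    [0,0,20,0],
    [0,0,50,0],
    [0,0,80,0],
    [0,0,90,0],
    [0,0,90,0]
  ]
}}

```text
time_s: 9.32
position: [0.443, -0.0139, 0.1298]
ee_rot: [3.137, 0.0, 1.56]
wrist_force: [-0.4, -0.6, -2.5]
width: 0.324
grip_force: 59.8
```

Run:
```python
from h import *
p=imaging.camera("scene")
s=ctrl.state();print(s["time_s"],s["position"].round(4),s["ee_rot"].round(3),s["width"],s["wrist_force"].round(1))
cv2.imwrite("pics/z4.png",cv2.resize(p["color"][160:345,200:440][:,:,::-1],(778,600),interpolation=cv2.INTER_CUBIC))
```

```text
9.3667 [ 0.4419 -0.0138  0.1278] [3.139 0.    1.56 ] 0.3215117125340937 [-0.   0.1 -3.2]
```

View pics/z4.png

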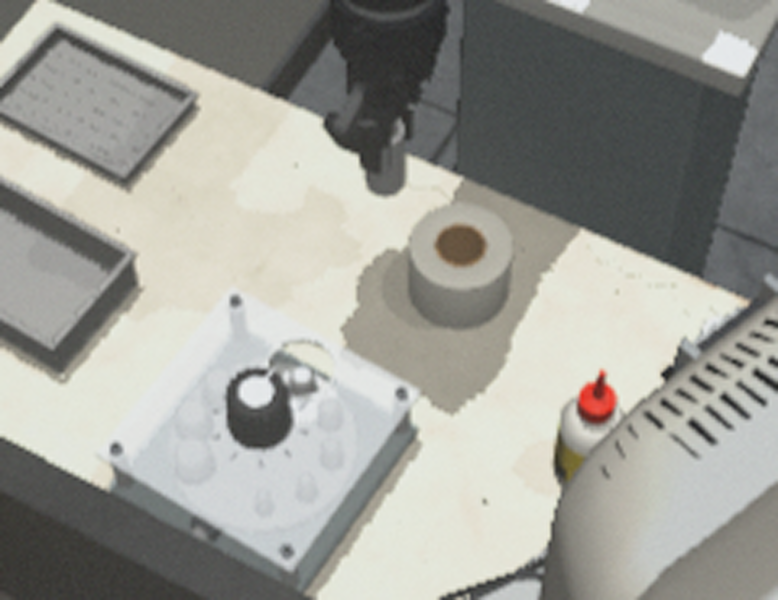

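Sleeve A is held upright (z4 385,160), and the pointer and pin 18 are in the window (z4 300,378). The roll has not moved.

Call:
{"api": "move_arm", "payload": {
  "plan": [
    [10,1,0,0.12],
    [25,2,0,0.24],
    [40,3,0,0.36],
    [55,4,0,0.48],
    [70,6,0,0.6],
    [85,7,0,0.72],
    [100,8,0,0.84],
    [115,9,0,0.96],
    [130,10,0,1.08],
    [140,11,0,1.2],
    [146,12,0,1.32],
    [151,12,0,1.44],
    [151,12,0,1.5],
    [151,12,0,1.5],
    [151,12,0,1.5],
    [151,12,0,1.5]
  ]
}}

```text
time_s: 10.7
position: [0.5915, -0.0018, 0.1258]
ee_rot: [-3.141, -0.002, 3.058]
wrist_force: [-0.0, -0.0, -1.8]
width: 0.327
grip_force: 59.7
```

Run:
```python
from h import *
s=ctrl.state();print(s["time_s"],s["position"].round(4),s["ee_rot"].round(3),s["joint_positions"].round(3),s["wrist_force"].round(1))
```

```text
10.7 [ 0.5915 -0.0018  0.1258] [-3.141e+00 -2.000e-03  3.058e+00] [-0.003  0.271 -0.092  1.21   0.     0.08 ] [-0.  -0.  -1.8]
```

Call:
{"api": "move_arm", "payload": {
  "plan": [
    [0,0,-10,0],
    [0,0,-20,0],
    [0,0,-28,0],
    [0,0,-32,0],
    [0,0,-36,0],
    [0,0,-39,0],
    [0,0,-42,0],
    [0,0,-42,0],
    [0,0,-42,0]
  ]
}}

```text
time_s: 11.45
position: [0.5914, -0.0012, 0.0846]
ee_rot: [3.141, -0.002, 3.06]
wrist_force: [-3.6, 4.2, -5.2]
width: 0.325
grip_force: 59.0
```

Call:
{"api": "move_arm", "payload": {
  "plan": [
    [-1,1,-4,0],
    [-1,1,-8,0],
    [-1,1,-11,0],
    [-1,1,-13,0],
    [-1,1,-14,0],
    [-1,1,-14,0],
    [-1,1,-14,0]
  ]
}}

```text
time_s: 12.03
position: [0.5911, -0.0009, 0.0709]
ee_rot: [-3.142, -0.001, 3.06]
wrist_force: [-3.2, 3.2, -1.9]
width: 0.323
grip_force: 59.2
```

Call:
{"api": "move_arm", "payload": {
  "plan": [
    [0,0,0,0],
    [0,0,0,0],
    [0,0,0,0],
    [0,0,0,0],
    [0,0,0,0]
  ],
  "claw": 45
}}

```text
time_s: 12.45
position: [0.5918, -0.0011, 0.0717]
ee_rot: [-3.141, 0.001, 3.06]
wrist_force: [0.1, 0.8, 0.2]
width: 0.527
grip_force: 0.0
```

Run:
```python
from h import *
p=imaging.camera("scene");s=ctrl.state();print(s["time_s"],s["position"].round(4),s["width"],s["wrist_force"].round(1))
cv2.imwrite("pics/z5.png",cv2.resize(p["color"][190:340,200:400][:,:,::-1],(800,600),interpolation=cv2.INTER_CUBIC))
```

```text
12.5 [ 0.5917 -0.001   0.0716] 0.5249467806623248 [-0.1 -0.9  0.7]
```

View pics/z5.png

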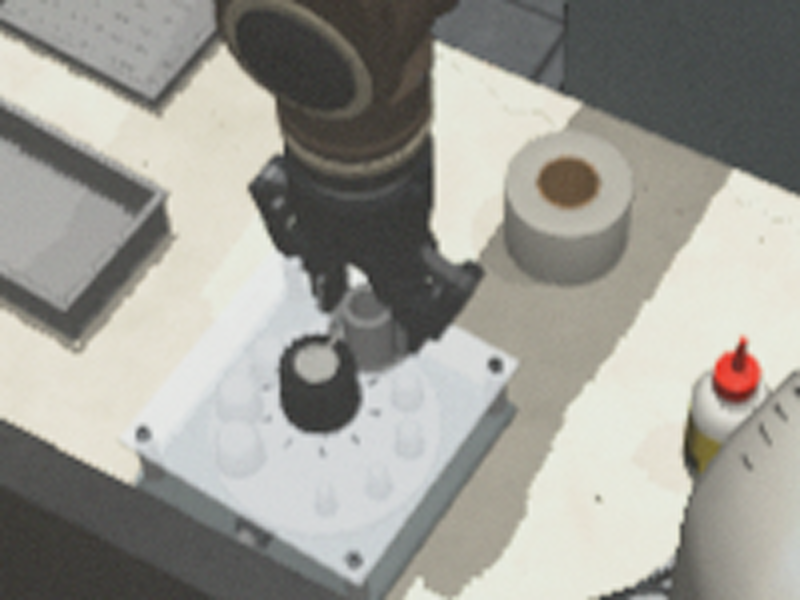

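Sleeve A sits right down on the pin: its top (z5 370,305) is about level with the knob. It has the larger bore, so it goes to the tray.

Call:
{"api": "move_arm", "payload": {
  "plan": [
    [0,0,0,0],
    [0,0,0,0],
    [0,0,0,0],
    [0,0,0,0],
    [0,0,0,0],
    [0,0,10,0],
    [0,0,30,0],
    [0,0,50,0],
    [0,0,60,0],
    [0,0,60,0],
    [-8,-15,60,0],
    [-20,-35,60,0],
    [-32,-60,60,0],
    [-46,-85,60,0],
    [-60,-110,60,0],
    [-74,-136,60,0],
    [-88,-162,60,0],
    [-102,-188,60,0],
    [-116,-214,60,0],
    [-130,-238,60,0]
  ],
  "claw": 20
}}

```text
time_s: 14.17
position: [0.4599, -0.2398, 0.1301]
ee_rot: [3.141, -0.001, 3.06]
wrist_force: [0.2, -0.4, -1.9]
width: 0.322
grip_force: 59.8
```

Call:
{"api": "move_arm", "payload": {
  "plan": [
    [-14,-24,0,0],
    [-22,-40,0,0],
    [-28,-50,0,0],
    [-28,-50,0,0],
    [-28,-50,-25,0],
    [-28,-50,-50,0],
    [-28,-50,-70,0],
    [-28,-50,-82,0],
    [-28,-50,-86,0],
    [-28,-50,-88,0],
    [-28,-50,-88,0],
    [-28,-50,-88,0]
  ]
}}

```text
time_s: 15.17
position: [0.434, -0.2888, 0.0439]
ee_rot: [-3.141, 0.001, 3.06]
wrist_force: [0.3, -0.7, -2.0]
width: 0.324
grip_force: 59.7
```

Call:
{"api": "move_arm", "payload": {
  "plan": [
    [0,0,-1,0],
    [0,0,-2,0],
    [0,0,-2,0],
    [0,0,-2,0]
  ]
}}

```text
time_s: 15.5
position: [0.4341, -0.2892, 0.0426]
ee_rot: [-3.141, 0.002, 3.06]
wrist_force: [-2.4, 1.6, 5.7]
width: 0.321
grip_force: 60.5
```

Call:
{"api": "move_arm", "payload": {
  "plan": [
    [0,0,0,0],
    [0,0,0,0],
    [0,0,0,0],
    [0,0,0,0],
    [0,0,0,0],
    [0,0,20,0],
    [0,0,60,0],
    [0,0,100,-0.12],
    [0,40,130,-0.24],
    [0,80,140,-0.36],
    [0,120,140,-0.48],
    [0,160,140,-0.6],
    [0,180,140,-0.72],
    [0,180,140,-0.72],
    [0,180,140,-0.72]
  ],
  "claw": 60
}}

```text
time_s: 16.75
position: [0.4332, -0.1071, 0.1815]
ee_rot: [3.141, 0.0, 2.343]
wrist_force: [-0.6, 0.0, -0.4]
width: 0.703
grip_force: 0.0
```

Run:
```python
from h import *
p=imaging.camera("top");q=imaging.camera("scene");s=ctrl.state();print(s["time_s"],s["position"].round(4),s["ee_rot"].round(3))
a=cv2.resize(p["color"][80:340,60:260],(460,598),interpolation=cv2.INTER_CUBIC)
b=cv2.resize(q["color"][150:450,340:510],(339,598),interpolation=cv2.INTER_CUBIC)
cv2.imwrite("pics/z6.png",np.hstack([a,b])[:,:,::-1])
for n in ("sleeve_1_center","tape_measure"):
  for c in(p,q):
    for r in regions_of(c,n)[:3]:
      v,u=np.nonzero(r["region"]);print(n,round(r["score"],2),[int(x) for x in r["rect"]],at(c,u.mean(),v.mean(),.05).round(3)[:2])
```

```text
16.85 [ 0.4334 -0.1089  0.1813] [-3.141  0.     2.342]
sleeve_1_center 0.71 [215, 177, 18, 21] [ 0.446 -0.281]
sleeve_1_center 0.16 [273, 271, 25, 30] [ 0.624 -0.011]
tape_measure 0.62 [185, 269, 27, 27] [0.406 0.305]
```

View pics/z6.png

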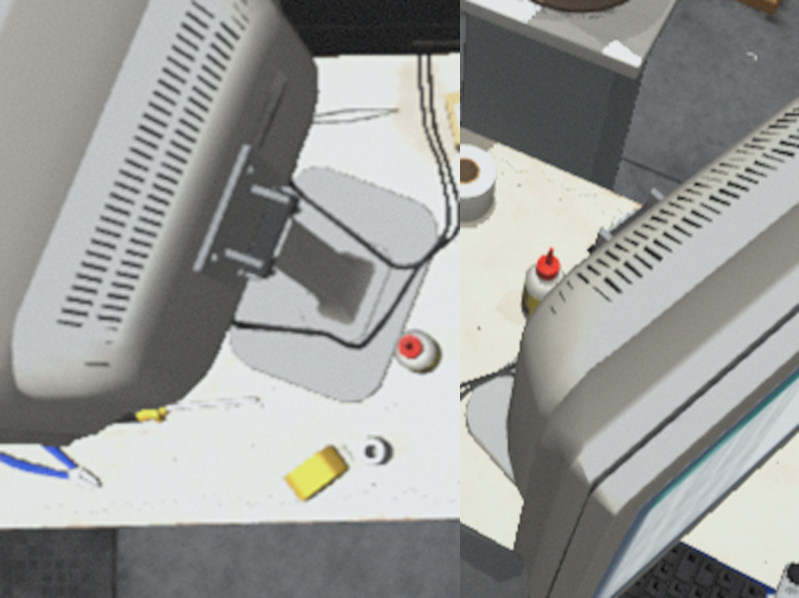

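Picture z6 shows sleeve B at (376,451), the tape at (317,473) and the monitor housing well off to the left of the approach.

Call:
{"api": "move_arm", "payload": {
  "plan": [
    [-6,40,0,-0.12],
    [-6,80,0,-0.24],
    [-6,120,0,-0.36],
    [-6,160,0,-0.47],
    [-6,200,0,-0.47],
    [-6,240,0,-0.47],
    [-6,280,0,-0.47],
    [-6,315,0,-0.47],
    [-6,340,0,-0.47],
    [-6,348,0,-0.47],
    [-6,348,0,-0.47],
    [-6,348,-30,-0.47],
    [-6,348,-60,-0.47],
    [-6,348,-60,-0.47]
  ]
}}

```text
time_s: 18.22
position: [0.4248, 0.2359, 0.1162]
ee_rot: [-3.133, 0.002, 1.868]
wrist_force: [-0.8, -1.0, -1.2]
width: 0.707
grip_force: 0.0
```

Run:
```python
from h import *
p=imaging.camera("top");s=ctrl.state();print(s["time_s"],s["position"].round(4),s["ee_rot"].round(3),s["joint_positions"].round(2),s["wrist_force"].round(1))
```

```text
18.2667 [0.4256 0.2365 0.1189] [-3.136e+00  2.000e-03  1.868e+00] [ 0.51  0.08 -0.33  1.16 -0.    1.78] [-0.4 -1.2  0.1]
```

Call:
{"api": "move_arm", "payload": {
  "plan": [
    [0,0,0,0],
    [0,0,-20,0],
    [0,0,-45,0],
    [0,0,-70,0],
    [0,0,-84,0],
    [0,0,-84,0],
    [0,0,-84,0]
  ]
}}

```text
time_s: 18.85
position: [0.4282, 0.239, 0.0388]
ee_rot: [3.14, -0.0, 1.869]
wrist_force: [0.9, -0.0, 0.7]
width: 0.698
grip_force: 0.0
```

Call:
{"api": "move_arm", "payload": {
  "plan": [
    [0,0,0,0],
    [0,0,0,0],
    [0,0,0,0],
    [0,0,0,0],
    [0,0,0,0],
    [0,0,0,0]
  ],
  "claw": 20
}}

```text
time_s: 19.35
position: [0.4287, 0.2398, 0.0394]
ee_rot: [3.138, -0.0, 1.87]
wrist_force: [0.6, -1.2, 6.3]
width: 0.321
grip_force: 59.1
```

Call:
{"api": "move_arm", "payload": {
  "plan": [
    [0,0,20,0],
    [0,0,50,0],
    [0,0,80,0],
    [0,0,90,0],
    [0,0,90,0]
  ]
}}

```text
time_s: 19.77
position: [0.4292, 0.2402, 0.1307]
ee_rot: [3.135, -0.001, 1.87]
wrist_force: [-0.0, -0.8, -1.3]
width: 0.322
grip_force: 59.9
```

Call:
{"api": "move_arm", "payload": {
  "plan": [
    [0,-15,0,0.1],
    [0,-35,0,0.2],
    [0,-60,0,0.3],
    [0,-85,0,0.4],
    [0,-110,0,0.5],
    [0,-135,0,0.6],
    [0,-160,0,0.7],
    [0,-185,0,0.8],
    [0,-210,0,0.9],
    [0,-235,0,1.0],
    [0,-260,0,1.1],
    [0,-285,0,1.2],
    [0,-310,0,1.2],
    [0,-335,0,1.2],
    [5,-360,0,1.2],
    [15,-385,0,1.2],
    [35,-405,0,1.2],
    [58,-420,0,1.2],
    [80,-435,0,1.2],
    [102,-450,0,1.2]
  ]
}}

```text
time_s: 21.43
position: [0.5294, -0.2116, 0.1253]
ee_rot: [3.141, -0.002, 3.069]
wrist_force: [0.8, 1.1, -1.2]
width: 0.324
grip_force: 59.8
```

Call:
{"api": "move_arm", "payload": {
  "plan": [
    [22,-10,0,0],
    [44,-20,0,0],
    [60,-26,0,0],
    [67,-26,0,0],
    [67,-26,0,0],
    [67,-26,-20,0],
    [67,-26,-45,0],
    [67,-26,-65,0],
    [67,-26,-78,0],
    [67,-26,-82,0],
    [67,-26,-82,0]
  ]
}}

```text
time_s: 22.35
position: [0.5945, -0.2359, 0.0442]
ee_rot: [3.141, -0.003, 3.07]
wrist_force: [-0.1, -0.7, -1.8]
width: 0.323
grip_force: 59.8
```

Run:
```python
from h import *
p=imaging.camera("top");q=imaging.camera("scene");s=ctrl.state();print(s["time_s"],s["position"].round(4),s["ee_rot"].round(3),s["wrist_force"].round(1))
b=cv2.resize(q["color"][150:300,150:350],(800,600),interpolation=cv2.INTER_CUBIC)
cv2.imwrite("pics/z7.png",b[:,:,::-1])
```

```text
22.45 [ 0.596  -0.2366  0.0459] [-3.142  0.     3.07 ] [-0.4  0.3 -2.3]
```

View pics/z7.png

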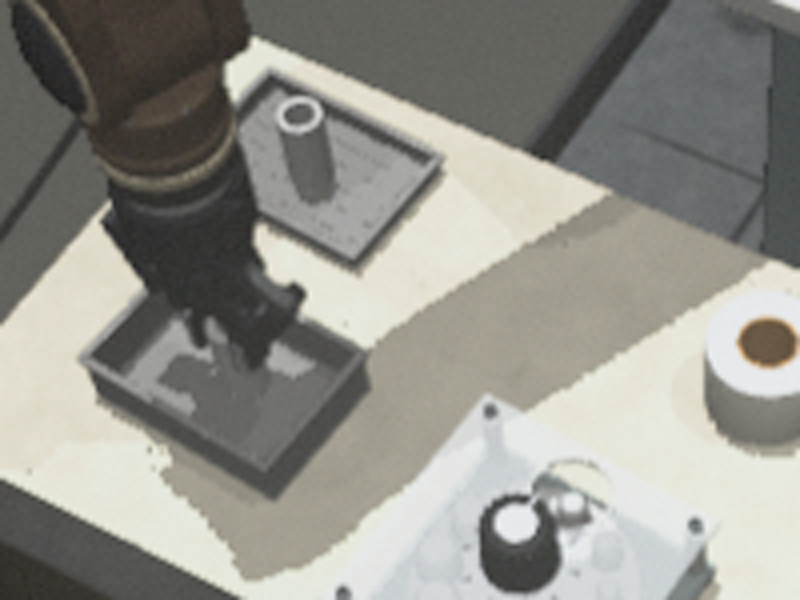

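Sleeve A stands upright in the tray (z7 305,150). Sleeve B is inside the bin, just above its floor, and the pointer is still at the window.

Call:
{"api": "move_arm", "payload": {
  "plan": [
    [0,0,-1,0],
    [0,0,-2,0],
    [0,0,-3,0],
    [0,0,-4,0],
    [0,0,-4,0],
    [0,0,-4,0]
  ]
}}

```text
time_s: 22.95
position: [0.5967, -0.237, 0.0425]
ee_rot: [-3.141, 0.001, 3.07]
wrist_force: [-1.8, 0.3, 6.1]
width: 0.33
grip_force: 60.6
```

Touched the floor. Now I'll release it and lift straight up.

Call:
{"api": "move_arm", "payload": {
  "plan": [
    [0,0,0,0],
    [0,0,0,0],
    [0,0,0,0],
    [0,0,0,0],
    [0,0,0,0],
    [0,0,15,0],
    [0,0,40,0],
    [0,0,80,0],
    [0,0,120,0],
    [-40,0,140,0],
    [-80,40,140,0],
    [-120,80,140,0],
    [-150,120,140,0],
    [-150,150,140,0],
    [-150,150,140,0],
    [-150,150,140,0],
    [-150,150,140,0],
    [-150,150,140,0]
  ],
  "claw": 50
}}

```text
time_s: 24.45
position: [0.4467, -0.087, 0.1815]
ee_rot: [-3.141, 0.001, 3.07]
wrist_force: [-0.0, -0.5, -0.7]
width: 0.587
grip_force: 0.0
```

Run:
```python
from h import *
p=imaging.camera("top");q=imaging.camera("scene");s=ctrl.state();print(s["time_s"],s["position"].round(4),s["width"])
a=cv2.resize(p["color"][150:310,270:470],(400,320),interpolation=cv2.INTER_CUBIC)
b=cv2.resize(q["color"][150:310,150:350],(400,320),interpolation=cv2.INTER_CUBIC)
cv2.imwrite("pics/z8.png",np.hstack([a,b])[:,:,::-1])
```

```text
24.55 [ 0.4469 -0.0875  0.1812] 0.5817797994854358
```

View pics/z8.png

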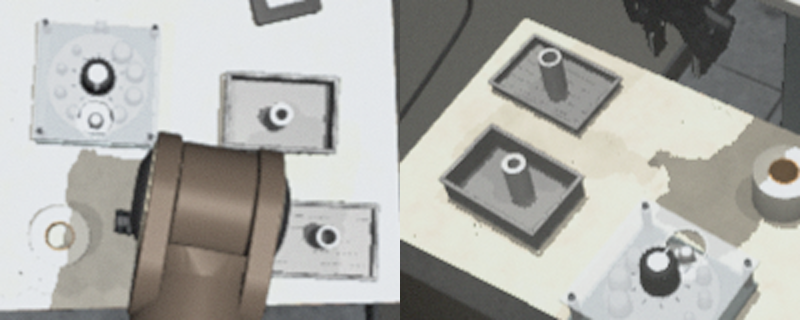

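Both sleeves stand upright: sleeve A in the tray (z8 550,72) and sleeve B in the bin (z8 515,178). The turret is home.

```bash
python3 -c "
from cell import ctrl
print(ctrl.finish_job())"
```

```text
the job is handed in; nothing more can be done
None
```

The job is handed in; the result did not come back to me. The turret is clicked home on the 18 mm pin, the sleeve from beside the label roll went fully down on it and stands upright in the tray, and the other sleeve stands upright in the bin (taken as the misfit by elimination, not tried on the pin).

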